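# Set the casement sample's stay to its widest hole

## Robot

A 6-joint arm with a two-finger parallel gripper is mounted at the origin on the work surface. World frame = base frame: x ahead of the robot, y to its left, z up, the work surface at z = 0. Lengths are in m, angles in rad, forces in N, time in s.
With the tool pointing down it reaches from about 0.35 to 0.775 m from the base axis. Payload 7.3 kg.
Tool frame: the origin (TCP) lies on the centre line of the jaws, within the pads' length; the fingertips stand 14 mm ahead of it and the grasp point (between the pads) lies 5 mm behind it; z points along the fingers, y is the direction in which the jaws open and shut (so a half turn about z gives the same grasp; the last joint's range is limited). The gripper opens to 92 mm and grips with 3 to 60 N. Pads are 19 mm wide; open, the fingers measure 130 mm over their backs; the gripper's body (75 mm by 190 mm) begins 47 mm behind the grasp point.
Start: joints at [1.113, 0.342, 1.524, -0, 1.275, -0.146], TCP at [0.161, 0.5, 0.241] pointing down, gripper open.
Joint ranges: [-2.53, 2.53], [-0.77, 2.02], [0.04, 2.7], [-1, 4.14], [0.28, 2.66], [-3.11, 3.11]. Speed limits (rad/s): [2.57, 2.57, 3.14, 3.14, 3.14, 3.14].

## Interface

Orientations are given as [roll, pitch, yaw] about the fixed x, y, z axes, in that order (R = Rz(yaw) Ry(pitch) Rx(roll)).
In Python, from cell import telemetry, cams, robot gives the robot as it stands.
- The arm moves only by the tool servo_tool, never from a script. Its argument "targets" is text: rows parted by semicolons, each of 4 numbers parted by spaces: the shift along the tool's x, y, z in mm, then the turn about the tool's z in rad. In form: x y z yaw; .... A call has 1 to 20 rows; each row shifts and turns the pose as measured when the row begins, along the tool's axes as they then stand; what a row does not reach is not made up. A row lasts 1/8 s, in which the tool goes at most 62.5 mm and 10.7 degrees, less where a joint would pass 70% of its speed; a pose out of reach is approached as far as the arm can. A call with a gripper value outside its range is refused whole. "hand" is the opening, from 0 (shut) to 1 (fully open), set as the call begins (left out, the last holds). The fingers move at their own pace and stop on an object; "squeeze" is the grip in N (left out, the last holds). Time passes only in rows, so rows that do not move let the fingers close. It gives the time, the measured TCP pose, the force and the opening at its end, in the units of the state.
- telemetry.observe(): the state, without advancing time (a new reading comes with each control period).
- cams.read_camera(name): name is "scene" or "top" or "wrist"; returns a dict with "color" (420x560x3 uint8, red, green, blue), "K" (3x3 intrinsics, pixels), "R" (3x3) and "t" (3): a world point X has camera coordinates R X + t. Camera axes: x right, y down, z forward; pixel columns grow to the right and rows downward; lengths in m; the calibration is good to about 2 mm. A picture is of the moment at which its call begins. There is no depth.
- robot.hand_in(): hands the job in, once; it reports no verdict.
Trained networks look in a picture, given as the dict that the camera call returned (one of the last four; its "shot" number tells which), for a name from the list of things; names that differ only in an ending like _2 or _b are one class to them, and where a whole thing is asked for, a point or a joint stands for the part that bears it (a point fixed in the world has none). Each returns a list of dicts, best first, with "score" (0 to 1); they miss things now and then, are a little off and sometimes report something else, mostly with a low value. They report only what shows in the picture. A call takes as long as a camera call.
- cams.cut_out(picture, query): "region" (420x560 bool, what is visible of it) and "extent" ([centre column, centre row, width, height] in pixels, round what is visible of it).
The state is a dict: "time": time; "qpos": joint angles; "qvel": joint speeds; "joint_efforts": joint torques, N m; "tool_pos": TCP position; "tool_rot": TCP orientation; "contact_force": force on the tool from outside, world axes, zero at the start; "torque": the same for the moment, N m; "opening": finger opening in m.
Only numpy, scipy, OpenCV 4.12 (cv2) and the standard library are available. Lean on these libraries where they do the work, as an engineer would, in place of code of your own. Each camera call takes 0.05 s, during which the arm holds its last target.

## Task

On the bench stands a cut-down sample of a side-hung window, held slightly open by its stay, a flat bar with three holes that sits over an upright pin. Lift the mounted stay off the pin by its ball knob, draw it until the hole nearest the knob is over the pin, and lower it so that the bar lies fully down on the pin in that hole, holding the window wide open. Then let go.

Things in the scene. Friction and masses are not known exactly. Their poses are not given: they have to be found in the camera images.
- stay: The mounted stay: flat bare steel bar 6 mm thick, 40 mm wide at its free end, 24 mm square holes at x = 180, 220, 260 mm. Origin: its pivot on the window leaf, mid-thickness; x along the bar to the knob, z up. Swivels freely at the pivot, tips up to 34 deg about y and falls back level (0.2 kg). Level, its underside is 62 mm above the bench. A like spare stay, no part of the job, lies loose nearby.
- knob (a point): Centre of the dark steel ball knob, 28 mm diameter on a 12 mm neck, on the mounted stay's free end (x = 315 mm, 33 mm above mid-thickness; 98 mm above the bench when level). Raise it 45 mm to clear the pin. Moved sideways it carries the bar and window leaf, which turns on an upright hinge with slight friction and stays put; about 100 to 120 mm of knob travel brings the end hole over the pin.
- end_hole (a point): Centre of the stay's hole nearest the knob (x = 260 mm, mid-thickness), 24 mm square; 65 mm above the bench when the bar is level. Axes as the stay's. At the start the pin is in the other end hole (x = 180 mm).
- pin (a point): Top of the fixed upright steel pin, 10 mm diameter, round top 78 mm above the bench, on a 36 mm round foot (top 62 mm above the bench, the bar rests on it) on the inner (robot's) side of the window sample. The bar is home when level with the pin standing 10 mm proud of its top.

How it is judged:
At the end, for the whole second after the job is handed in: The pin stands in the stay's hole nearest the knob (hole centre within 13 mm of the pin, seen from above), the bar lies level within about 3 degrees with that hole no more than 70 mm above the bench, and the stay is at rest and released (horizontal distance between end_hole and pin below 0.013 m and height (world z) of end_hole below 0.07 m and angle between stay's own z axis and vertical below 0.05 rad and linear speed of stay below 0.02 m/s); the robot touches nothing.
It also fails if it takes over 40 s, if anything falls off the work surface, if the arm or the gripper's body presses on something with over 40 N, if the wrist force passes 120 N, or if a joint passes its speed limit or range.

## Working session

There is one attempt and no reset: what is moved stays moved. The work goes in short steps, Python scripts to look and compute and a tool call to move; the robot and the scene stay as the last step left them, time stands still between calls to the robot, and variables do not carry over. Pictures are saved under pics/ and viewed, and the job is handed in when it is done.

Besides the shell and the picture viewer there is one more tool, called after "Emit:" by a JSON object that holds its "fn" and its "kwargs", one argument or row to a line. servo_tool: Moves the arm, as the interface text tells. Its arguments: {"type":"object","properties":{"targets":{"type":"string"},"hand":{"type":"number"},"squeeze":{"type":"number"}},"required":["targets"]}

```bash
mkdir -p pics; ls
cat > h.py <<'E'
import numpy as np, cv2
from cell import telemetry, cams, robot
def save(p,n): cv2.imwrite('pics/'+n+'.png',p['color'][:,:,::-1])
def tri(obs):
    A=[];b=[]
    for p,(u,v) in obs:
        d=np.linalg.inv(p['K'])@[u,v,1]; R=np.array(p['R']);t=np.array(p['t'])
        d=R.T@d; d/=np.linalg.norm(d); c=-R.T@t
        M=np.eye(3)-np.outer(d,d); A.append(M); b.append(M@c)
    return np.linalg.solve(sum(A),sum(b))
def onz(p,uv,z):
    d=np.linalg.inv(p['K'])@[uv[0],uv[1],1]; R=np.array(p['R']);t=np.array(p['t'])
    d=R.T@d; c=-R.T@t
    return c+d*(z-c[2])/d[2]
def proj(p,X):
    q=np.array(p['K'])@(np.array(p['R'])@X+p['t']); return q[:2]/q[2]
E
python3 - <<'E'
from h import *
s=telemetry.observe(); print(s['time'],s['tool_pos'],s['tool_rot'],s['opening'])
P={n:cams.read_camera(n) for n in('scene','top','wrist')}
for n,p in P.items():
    save(p,n+'0')
    for q in('knob','pin','end_hole','stay'):
        try: print(n,q,[(round(r['score'],2),np.round(r['extent'])) for r in cams.cut_out(p,q)])
        except Exception as e: print(n,q,e)
import pickle; pickle.dump(P,open('p0.pkl','wb'))
E
```

```text
pics
0.0 [0.16086728 0.4993421  0.24003864] [-3.14003874e+00 -1.81909597e-04  2.82980088e+00] 0.09140148594494028
scene knob [(0.93, array([326., 211., 100.,  31.]))]
scene pin [(0.79, array([256., 230., 258., 153.]))]
scene end_hole [(0.94, array([323., 210., 107.,  34.]))]
scene stay [(0.56, array([326., 211.,  96.,  31.]))]
top knob [(0.7, array([305., 239., 152., 129.]))]
top pin [(0.67, array([333., 232., 253., 205.]))]
top end_hole [(0.65, array([308., 239., 152., 128.]))]
top stay [(0.81, array([307., 240., 152., 125.]))]
wrist knob []
wrist pin []
wrist end_hole []
wrist stay []
```

View pics/scene0.png

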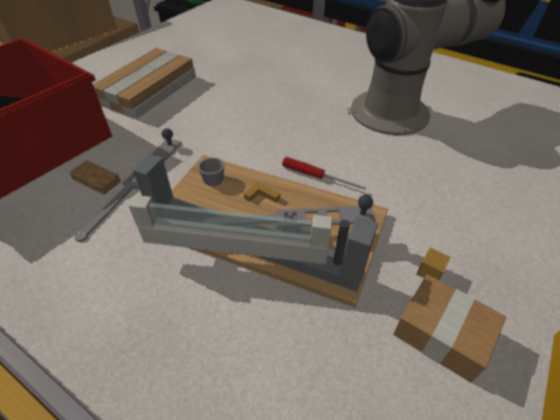

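View pics/top0.png

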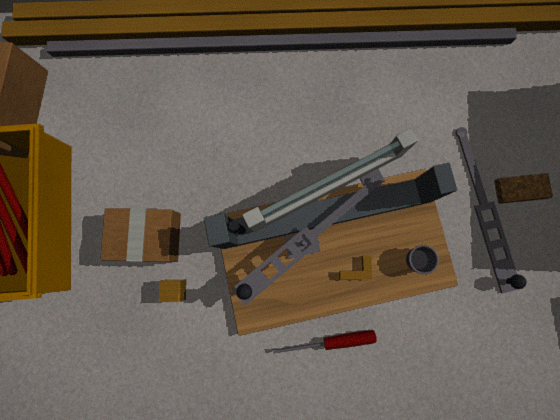

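View pics/wrist0.png

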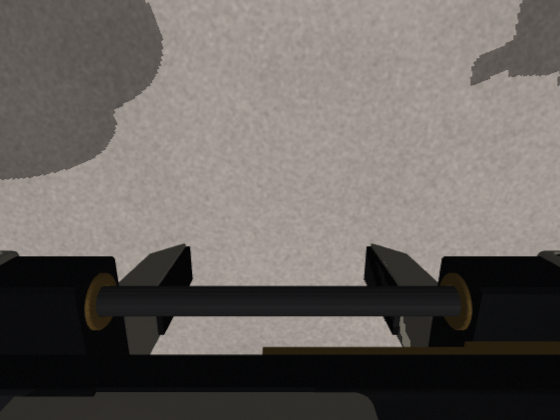

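The top view shows the mounted stay's knob at about (245,291) and the pin near (307,240). The spare's knob is at (517,282). In the scene view the mounted knob is at (366,202) and the spare's is at (167,134). I'll zoom in and triangulate.

Run:
```python
from h import *
import pickle; P=pickle.load(open('p0.pkl','rb'))
a=P['top'];b=P['scene']
k=tri([(a,(244,291)),(b,(365.5,202))]);print('knob',k,proj(a,k),proj(b,k))
for z in(.098,):print(onz(a,(244,291),z),onz(b,(365.5,202),z))
A=cv2.resize(a['color'][130:330,190:460],None,fx=2.9,fy=2.9,interpolation=3)[:,:,::-1]
B=cv2.resize(b['color'][140:300,200:400],None,fx=3.7,fy=3.7,interpolation=3)[:,:,::-1]
cv2.imwrite('pics/zt.png',np.clip(A*1.5,0,255));cv2.imwrite('pics/zs.png',np.clip(B*1.5,0,255))
print(a['R'],a['t'])
```

```text
knob [0.45115022 0.13055963 0.09680979] [243.78368991 291.10868839] [365.26464521 201.99644755]
[0.45141195 0.13002375 0.098     ] [0.45209302 0.13127242 0.098     ]
[[-0.02207872 -0.99966486 -0.01351686]
 [-0.9909069   0.02367619 -0.13244979]
 [ 0.13272543  0.01046963 -0.99109755]] [0.06311903 0.59596799 0.70330579][ WARN:0@0.308] global loadsave.cpp:1063 imwrite_ Unsupported depth image for selected encoder is fallbacked to CV_8U.
```

View pics/zt.png

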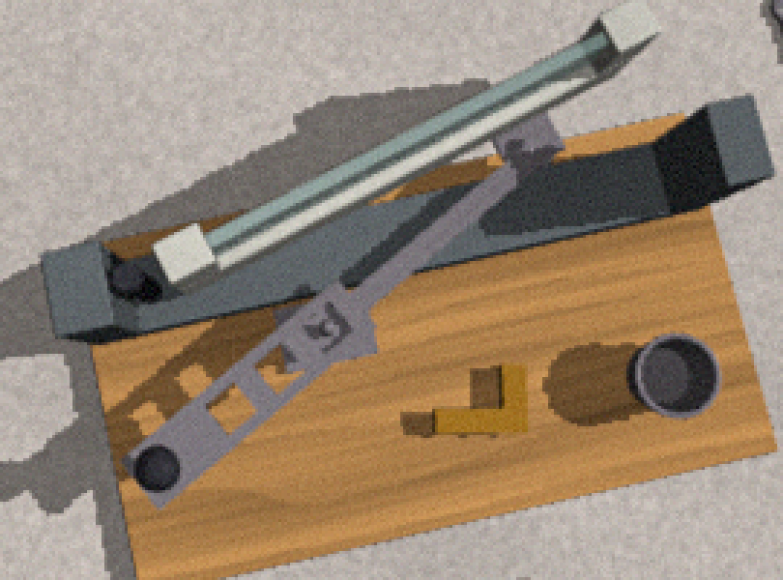

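View pics/zs.png

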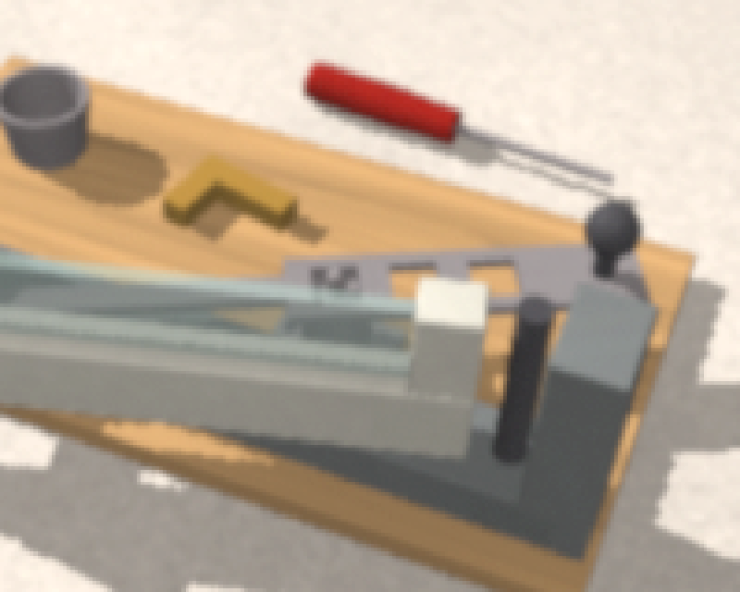

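Run:
```python
from h import *
import pickle; P=pickle.load(open('p0.pkl','rb'))
a=P['top'];b=P['scene']
T=lambda x,y:(190+x/2.9,130+y/2.9)
S=lambda x,y:(200+x/3.7,140+y/3.7)
for n,t,s in[('post L top ctr',(72,270),(620,305)),('leaf end corner cap',(183,250),(452,300)),('hinge top',(130,272),(537,303)),('pin',(325,318),(333,275))]:
    print(n,tri([(a,T(*t)),(b,S(*s))]))
for n,t,z in[('pin',(324,320),.078),('hole1',(326,324),.068),('hole2',(280,366),.068),('hole3',(230,408),.068),('pivot',(530,140),.068),('postR',(745,135),.15)]: print(n,onz(a,T(*t),z))
k=tri([(a,(244,291)),(b,(365.5,202))])
print(T(0,0),k)
```

```text
post L top ctr [0.56253244 0.17061926 0.17047195]
leaf end corner cap [0.57655409 0.10827346 0.14649608]
hinge top [0.5634103  0.13916447 0.15227817]
pin [0.53971522 0.02608543 0.0786043 ]
pin [0.53875187 0.02629397 0.078     ]
hole1 [0.53674322 0.02486448 0.068     ]
hole2 [0.51072558 0.05484663 0.068     ]
hole3 [0.48499316 0.08710042 0.068     ]
pivot [ 0.65347322 -0.11130884  0.068     ]
postR [ 0.63539385 -0.21710628  0.15      ]
(190.0, 130.0) [0.45115022 0.13055963 0.09680979]
```

Run:
```python
import numpy as np
from scipy.optimize import fsolve
pin=np.array([.539,.0255]);H=np.array([.5634,.139]);u=np.array([-.645,.764]);k0=np.array([.4515,.1302])
u=(k0-pin);u/=np.linalg.norm(u);p0=pin-.18*u
r=np.linalg.norm(p0-H);a0=np.arctan2(*(p0-H)[::-1]);print(p0,r,a0,np.degrees(np.arctan2(*u[::-1])))
for L in(.18,.2,.22,.24,.26):
  a=fsolve(lambda a:np.hypot(*(H+r*np.array([np.cos(a[0]),np.sin(a[0])])-pin))-L,a0+.3)[0]
  p=H+r*np.array([np.cos(a),np.sin(a)]);v=(pin-p)/np.linalg.norm(pin-p)
  print(L,np.degrees(a-a0),p,'dir',np.degrees(np.arctan2(*v[::-1])),'knob',p+.315*v)
```

```text
[ 0.65442771 -0.1126175 ] 0.26757692392629107 -1.223674539095528 129.88621631372953
0.18 1.2722218725854067e-14 [ 0.65442771 -0.1126175 ] dir 129.88621631372953 knob [0.45242922 0.12908812]
0.2 11.466388620684322 [ 0.70263074 -0.08949991] dir 144.90039797499833 knob [0.44491232 0.09162495]
0.22 21.799208222975906 [ 0.74135782 -0.06082098] dir 156.89807115764566 knob [0.45161821 0.06277497]
0.24 31.73215464193233 [ 0.77315852 -0.02712879] dir 167.3328630195265 knob [0.46582546 0.0419465 ]
0.26 41.642340851362704 [0.79862012 0.01145039] dir 176.90240068420698 knob [0.48408036 0.02847203]
```

Emit:
{"fn": "servo_tool", "kwargs": {
  "targets": "-39 -26 0 0.02; -39 -26 0 0.02; -39 -26 0 0.02; -39 -26 0 0.02; -39 -26 0 0.02; -39 -26 0 0.02; -39 -26 0 0.02; -39 -26 0 0.02; -39 -26 0 0; 0 0 0 0",
  "hand": 0.8
}}

```text
time: 2.0
tool_pos: [0.403, 0.1396, 0.2415]
tool_rot: [3.137, 0.003, 2.667]
contact_force: [-0.3, 0.6, -1.5]
opening: 0.0735
```

```bash
cat > look.py <<'E'
from h import *
import sys,pickle
from scipy.spatial.transform import Rotation as Ro
tag=sys.argv[1]; tgt=np.array([float(x) for x in sys.argv[2:5]])
s=telemetry.observe(); print(s['time'],np.round(s['tool_pos'],4),np.round(s['tool_rot'],3),np.round(s['contact_force'],1),s['opening'],np.round(s['qpos'],2))
R=Ro.from_euler('xyz',s['tool_rot']).as_matrix()
print('shift mm',np.round(1000*R.T@(tgt-s['tool_pos']),1),'jaw deg',np.degrees(np.arctan2(R[1,1],R[0,1])))
P={}
for n in sys.argv[5:]:
    p=cams.read_camera(n);save(p,n+tag);P[n]=p;print(n,'tgt px',proj(p,tgt))
pickle.dump(P,open('p%s.pkl'%tag,'wb'))
E
python3 look.py 1 .4515 .1302 .098 wrist top
```

```text
2.0 [0.403  0.1396 0.2415] [3.137e+00 3.000e-03 2.667e+00] [-0.3  0.6 -1.5] 0.07345426777848316 [ 0.15  0.16  1.77  0.    1.21 -0.94]
shift mm [-46.9  13.1 143.8] jaw deg 62.78161640738261
wrist tgt px [293.22466144 248.01034069]
top tgt px [243.89909561 290.95091264]
```

View pics/wrist1.png

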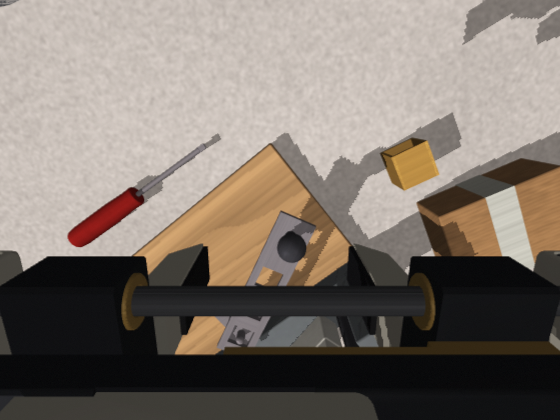

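The wrist view shows the ball at (292,247), against a prediction of (293,248). Its position is confirmed, so I'll move over it and descend.

Emit:
{"fn": "servo_tool", "kwargs": {
  "targets": "-24 7 0 0; -23 6 0 0; 0 0 35 0; 0 0 35 0; 0 0 30 0; 0 0 0 0",
  "hand": 0.8
}}

```text
time: 2.85
tool_pos: [0.448, 0.1409, 0.1402]
tool_rot: [3.134, 0.003, 2.681]
contact_force: [0.6, 0.1, 0.0]
opening: 0.0733
```

```bash
python3 look.py 2 .4515 .1302 .093 scene wrist
```

```text
2.85 [0.448  0.1409 0.1402] [3.134e+00 3.000e-03 2.681e+00] [0.6 0.1 0. ] 0.07334914321918182 [ 0.14  0.35  1.82  0.01  0.96 -0.98]
shift mm [-7.7 -8.4 47.2] jaw deg 63.633974960406476
scene tgt px [364.6513787  203.50515557]
wrist tgt px [266.10015054 248.8675671 ]
```

View pics/scene2.png

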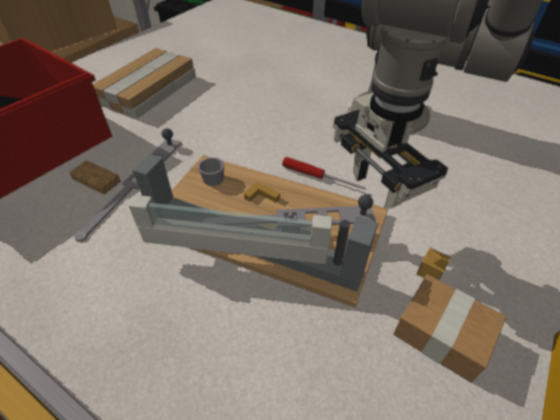

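View pics/wrist2.png

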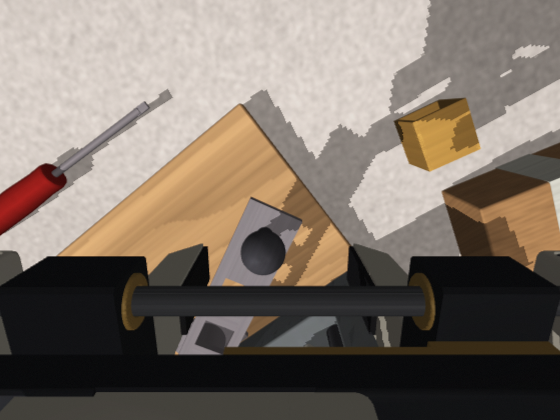

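The jaws straddle the ball, which is at (263,252) in the wrist view. I'll correct by the remaining shift and descend.

Emit:
{"fn": "servo_tool", "kwargs": {
  "targets": "-8 -9 0 0; -2 -1 22 0; 0 0 22 0; 0 0 4 0; 0 0 0 0",
  "hand": 0.8
}}

```text
time: 3.58
tool_pos: [0.4602, 0.1263, 0.1001]
tool_rot: [3.124, 0.019, 2.682]
contact_force: [0.9, -0.7, 0.1]
opening: 0.0736
```

```bash
python3 look.py 3 .4515 .1302 .093 scene wrist
```

```text
3.575 [0.4602 0.1263 0.1001] [3.124 0.019 2.682] [ 0.9 -0.7  0.1] 0.07355257252367267 [ 0.1   0.42  1.86  0.01  0.84 -1.01]
shift mm [ 9.6 -0.5  6.9] jaw deg 63.67604109248188
scene tgt px [364.6513787  203.50515557]
wrist tgt px [279.81975688 251.47155334]
```

View pics/wrist3.png

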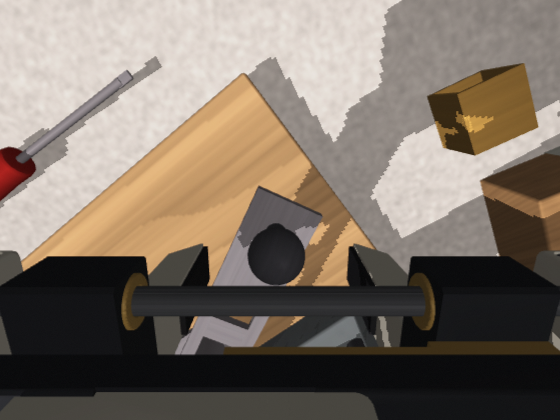

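Emit:
{"fn": "servo_tool", "kwargs": {
  "targets": "9 0 3 0; 2 0 4 0; 0 0 0 0",
  "hand": 0.8
}}

```text
time: 4.05
tool_pos: [0.4502, 0.132, 0.0937]
tool_rot: [3.123, 0.021, 2.682]
contact_force: [0.2, -0.3, -0.5]
opening: 0.0733
```

```bash
python3 look.py 4 .4515 .1302 .093 wrist
python3 - <<'E'
from h import *
import pickle
w=pickle.load(open('p4.pkl','rb'))['wrist'];print(proj(w,np.array([.4515,.1302,.098])))
a=pickle.load(open('p1.pkl','rb'))['wrist']
E
```

```text
4.05 [0.4502 0.132  0.0937] [3.123 0.021 2.682] [ 0.2 -0.3 -0.5] 0.07328737382563806 [ 0.12  0.41  1.89  0.01  0.81 -1.  ]
shift mm [-2.  -1.   0.7] jaw deg 63.71152297356152
wrist tgt px [279.04844121 278.54104182]
[279.29005463 283.82059611]
```

View pics/wrist4.png

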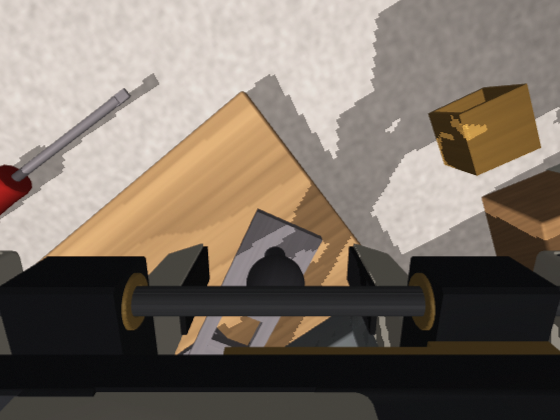

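The ball centre is at about (275,277) with the pads at 207 and 348, so it's centred. I'll grip it.

Emit:
{"fn": "servo_tool", "kwargs": {
  "targets": "0 0 0 0; 0 0 0 0; 0 0 0 0; 0 0 0 0; 0 0 0 0",
  "hand": 0,
  "squeeze": 30
}}

```text
time: 4.72
tool_pos: [0.4507, 0.1318, 0.0939]
tool_rot: [3.123, 0.021, 2.682]
contact_force: [0.1, -0.9, 0.3]
opening: 0.0282
```

Emit:
{"fn": "servo_tool", "kwargs": {
  "targets": "0 0 -14 0; -2 -1 -14 0; -3 -1 -14 0; -3 -1 -14 0; -2 -1 -4 0; 0 0 0 0"
}}

```text
time: 5.48
tool_pos: [0.4561, 0.123, 0.1585]
tool_rot: [3.122, 0.021, 2.681]
contact_force: [0.6, -1.1, -2.2]
opening: 0.0263
```

```bash
python3 look.py 5 .4575 .1237 .149 scene top
```

```text
5.475 [0.4561 0.123  0.1585] [3.122 0.021 2.681] [ 0.6 -1.1 -2.2] 0.02626824052719394 [ 0.1   0.32  1.81  0.01  0.98 -1.02]
shift mm [-0.8  1.   9.5] jaw deg 63.62335989478903
scene tgt px [365.04662134 181.03189121]
top tgt px [243.7938783 289.4044465]
```

View pics/scene5.png

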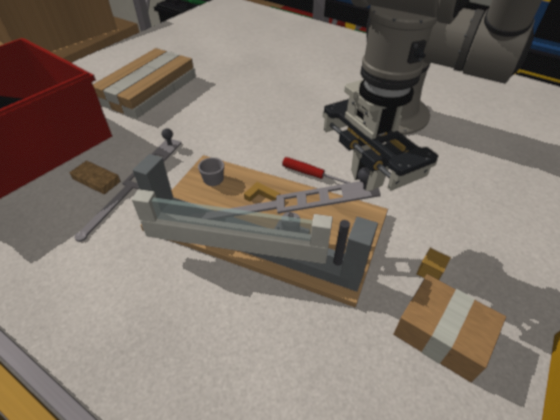

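View pics/top5.png

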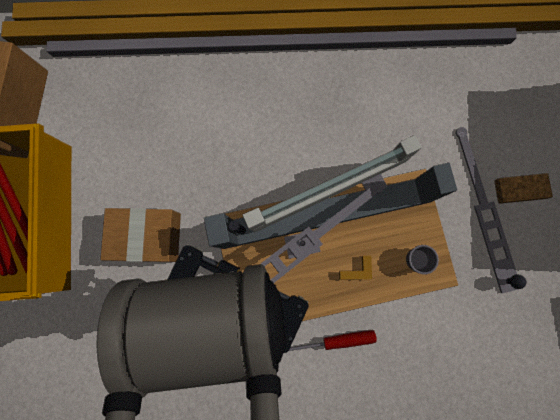

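The bar is up: the scene view shows it clear of the pin, with the knob held near (365,181). I'll carry it in stages, turning the tool with the bar.

Emit:
{"fn": "servo_tool", "kwargs": {
  "targets": "-3 -9 0 -0.065; -3 -9 0 -0.065; -3 -9 0 -0.065; -3 -9 0 -0.065; 0 0 0 0"
}}

```text
time: 6.2
tool_pos: [0.4503, 0.0867, 0.1545]
tool_rot: [3.127, 0.014, 2.951]
contact_force: [0.1, 0.3, -1.8]
opening: 0.0263
```

```bash
python3 look.py 6 .4626 .0581 .152 top
```

```text
6.2 [0.4503 0.0867 0.1545] [3.127 0.014 2.951] [ 0.1  0.3 -1.8] 0.026299802019617926 [ 0.02  0.31  1.84  0.01  0.98 -1.37]
shift mm [-17.5 -25.8   2.4] jaw deg 79.10890553994798
top tgt px [284.17977664 285.43472762]
```

View pics/top6.png

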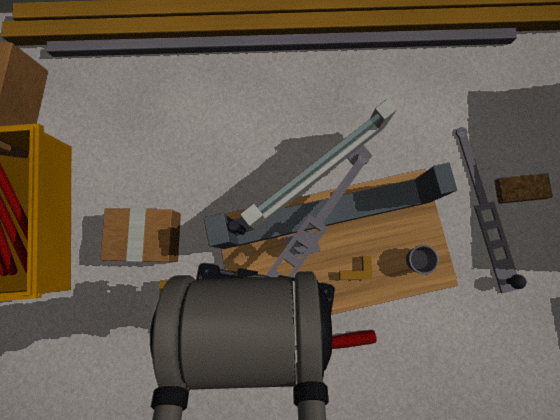

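The leaf swings as modelled: its far end is now at (383,112) and the bar is still clear of the pin. Continuing.

Emit:
{"fn": "servo_tool", "kwargs": {
  "targets": "-5 -9 0 -0.06; -5 -9 0 -0.06; -6 -9 0 -0.06; -7 -10 -1 -0.07; -7 -10 -1 -0.07; 0 0 0 0"
}}

```text
time: 7.0
tool_pos: [0.4714, 0.0424, 0.1534]
tool_rot: [3.126, 0.002, -3.005]
contact_force: [-0.5, 1.2, -1.3]
opening: 0.0263
```

```bash
python3 look.py 7 .496 .028 .15 top scene wrist
```

```text
7.0 [0.4714 0.0424 0.1534] [ 3.126e+00  2.000e-03 -3.005e+00] [-0.5  1.2 -1.3] 0.026268813001127024 [-0.08  0.34  1.79  0.02  1.01 -1.8 ]
shift mm [-22.4 -17.6   3.2] jaw deg 97.79982418643858
top tgt px [302.27807627 264.09672406]
scene tgt px [305.45641093 171.62419794]
wrist tgt px [245.21128246 314.55272909]
```

View pics/top7.png

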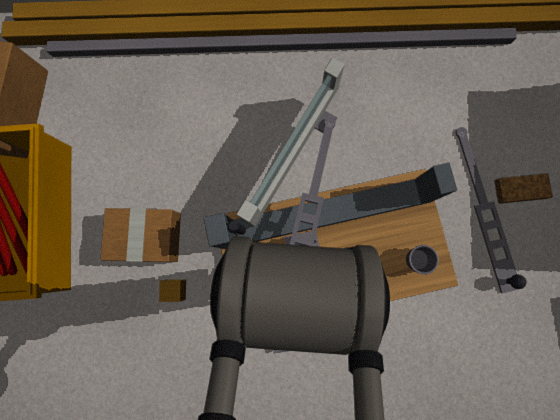

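View pics/wrist7.png

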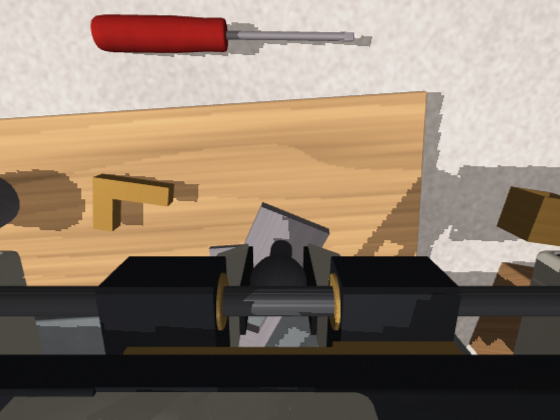

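View pics/scene7.png

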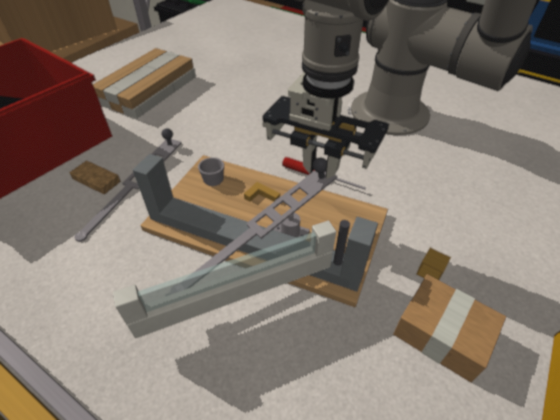

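The bar follows: its pivot end is at (322,121) in the top view, the pin foot at (290,225) in the scene view. Next leg.

Emit:
{"fn": "servo_tool", "kwargs": {
  "targets": "-6 -6 0 -0.05; -8 -6 0 -0.05; -8 -5 0 -0.05; 0 0 0 0"
}}

```text
time: 7.65
tool_pos: [0.4916, 0.0324, 0.1523]
tool_rot: [3.123, -0.004, -2.853]
contact_force: [-1.3, 0.5, -2.0]
opening: 0.0261
```

```bash
python3 look.py 8 .496 .028 .15 top scene wrist
python3 - <<'E'
import pickle,cv2,numpy as np
P=pickle.load(open('p8.pkl','rb'))
cv2.imwrite('pics/zs8.png',cv2.resize(P['scene']['color'][150:300,200:390],None,fx=4,fy=4,interpolation=2)[:,:,::-1])
cv2.imwrite('pics/zt8.png',cv2.resize(P['top']['color'][40:280,190:390],None,fx=2.5,fy=2.5,interpolation=2)[:,:,::-1])
E
```

```text
7.65 [0.4916 0.0324 0.1523] [ 3.123 -0.004 -2.853] [-1.3  0.5 -2. ] 0.026107855077758757 [-0.1   0.38  1.73  0.02  1.04 -1.97]
shift mm [-2.9 -5.6  2.2] jaw deg 106.53358984670247
top tgt px [302.27807627 264.09672406]
scene tgt px [305.45641093 171.62419794]
wrist tgt px [268.24182116 281.85828025]
```

View pics/zs8.png

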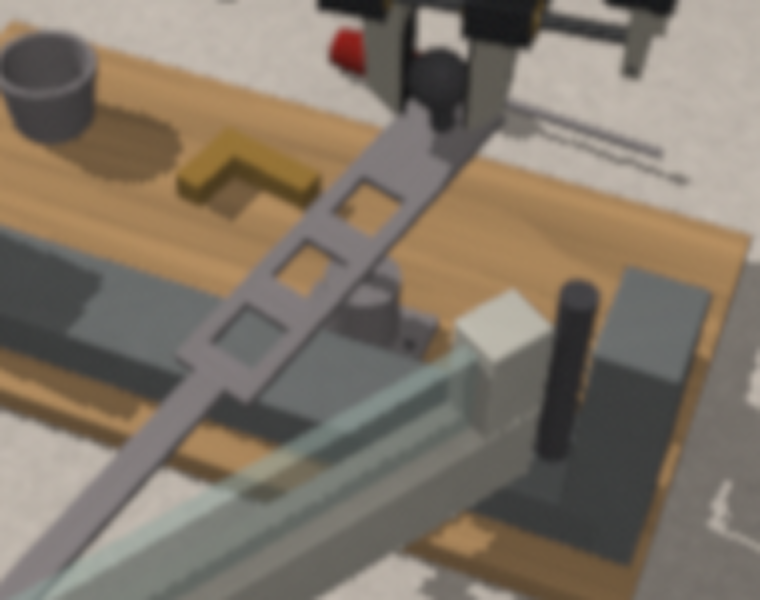

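View pics/zt8.png

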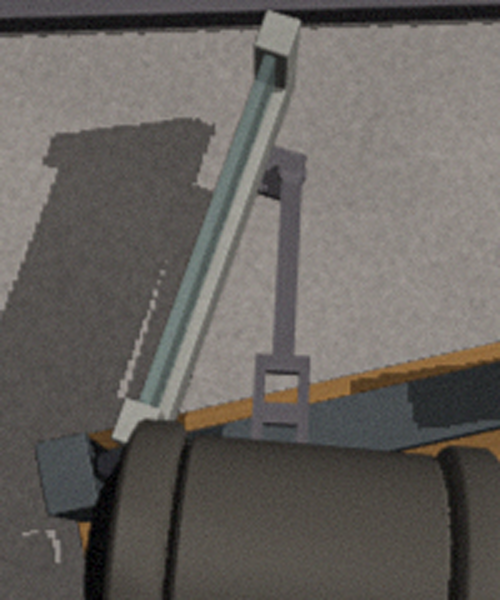

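View pics/wrist8.png

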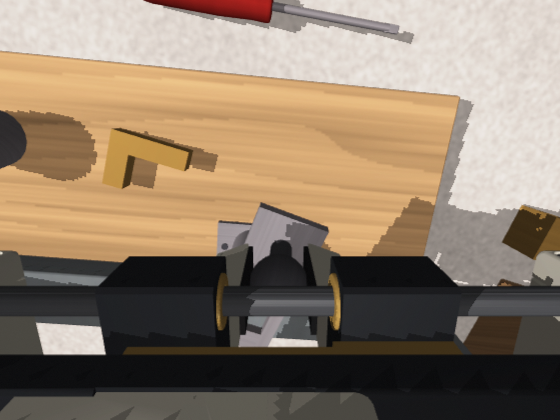

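```bash
cat > fit.py <<'E'
from h import *
import pickle
from scipy.optimize import least_squares
def bar(p,x,z):  # p: px,py,heading,tilt
    d=np.array([np.cos(p[2]),np.sin(p[2])]);c,s=np.cos(p[3]),np.sin(p[3])
    h=x*c-z*s; return np.array([p[0]+h*d[0],p[1]+h*d[1],.065+x*s+z*c])
def fit(obs,p0):
    f=lambda p:np.concatenate([proj(pic,bar(p,x,z))-uv for pic,uv,x,z in obs])
    r=least_squares(f,p0,loss='soft_l1'); return r.x,f(r.x)
E
python3 - <<'E'
from fit import *
P=pickle.load(open('p8.pkl','rb'));s,t=P['scene'],P['top']
S=lambda x,y:np.array((200+x/4,150+y/4));T=lambda x,y:np.array((190+x/2.5,40+y/2.5))
obs=[(s,S(368,207),.26,.003),(s,S(309,267),.22,.003),(s,S(250,333),.18,.003),(s,S(438,78),.315,.033),(t,T(282,388),.18,.003),(t,T(284,182),.03,.003)]
p,r=fit(obs[:5],[.79,0,np.pi,.18]);print(p,np.round(r,1))
H=np.array([.5634,.139]);print('r hinge',np.hypot(*(p[:2]-H)))
print('knob',bar(p,.315,.033),'hole',bar(p,.26,0),'level hole',bar([*p[:3],0],.26,0))
print('pin px',(proj(s,np.array([.539,.0255,.078]))-[200,150])*4,(proj(s,np.array([.539,.0255,.062]))-[200,150])*4)
E
```

```text
[0.79433156 0.00856359 3.05980873 0.17937058] [-0.3 -0.5  0.1  0.2 -0.2  0.1  0.2  0.2 -0.2  0.1]
r hinge 0.26522262477018077
knob [0.4912892  0.03340299 0.15366979] hole [0.53935804 0.02946295 0.11138667] level hole [0.53520059 0.02980372 0.065     ]
pin px [358.65424049 256.59276364] [357.88370344 280.17270625]
```

Run:
```python
from fit import *
from scipy.optimize import fsolve
H=np.array([.5634,.139]);pin=np.array([.539,.0255])
for r in(.2652,.2676):
    q=fsolve(lambda q:[np.hypot(*(q-H))-r,np.hypot(*(q-pin))-.26],[.796,.011]);v=pin-q;h=np.arctan2(v[1],v[0])%(2*np.pi)
    print(q,h)
    for zt in(.1537,.135,.12,.11,.098):
        th=fsolve(lambda t:bar([*q,h,t[0]],.315,.033)[2]-zt,[.1])[0];print(th,np.round(bar([*q,h,th],.315,.033),4),np.round(bar([*q,h,th],.26,0),4))
```

```text
[0.79886028 0.01697748] 3.1088078616539425
0.17946992257563857 [0.495  0.0269 0.1537] [0.5432 0.0254 0.1114]
0.11847159238104939 [0.4901 0.0271 0.135 ] [0.5408 0.0254 0.0957]
0.07015651668053771 [0.4871 0.0272 0.12  ] [0.5396 0.0255 0.0832]
0.03818086450497025 [0.4855 0.0273 0.11  ] [0.5392 0.0255 0.0749]
-2.8188196575542286e-18 [0.484  0.0273 0.098 ] [0.539  0.0255 0.065 ]
[0.79861721 0.01139661] 3.0873222063099632
0.17946992257563857 [0.495  0.0279 0.1537] [0.5432 0.0253 0.1114]
0.11847159238104939 [0.4902 0.0282 0.135 ] [0.5408 0.0254 0.0957]
0.07015651668053771 [0.4872 0.0283 0.12  ] [0.5396 0.0255 0.0832]
0.03818086450497025 [0.4856 0.0284 0.11  ] [0.5392 0.0255 0.0749]
-2.8188196575542286e-18 [0.4841 0.0285 0.098 ] [0.539  0.0255 0.065 ]
```

The fit residuals are under 0.5 px, so I'll adjust and lower to just above the pin.

Emit:
{"fn": "servo_tool", "kwargs": {
  "targets": "-2 -6 0 0; 0 -1 0 0; 2 1 10 0; 3 1 10 0; 3 1 10 0; 0 0 0 0"
}}

```text
time: 8.55
tool_pos: [0.4848, 0.0271, 0.1199]
tool_rot: [3.123, -0.005, -2.854]
contact_force: [-1.9, -0.4, -1.4]
opening: 0.0261
```

```bash
python3 look.py 9 .4871 .0273 .119 top scene
python3 - <<'E'
import pickle,cv2,numpy as np
P=pickle.load(open('p9.pkl','rb'))
cv2.imwrite('pics/zs9.png',cv2.resize(P['scene']['color'][150:300,200:390],None,fx=4,fy=4,interpolation=2)[:,:,::-1])
cv2.imwrite('pics/zt9.png',cv2.resize(P['top']['color'][40:280,190:390],None,fx=2.5,fy=2.5,interpolation=2)[:,:,::-1])
E
```

```text
8.55 [0.4848 0.0271 0.1199] [ 3.123 -0.005 -2.854] [-1.9 -0.4 -1.4] 0.02609625744558226 [-0.11  0.41  1.79  0.02  0.95 -1.98]
shift mm [-2.3 -0.5  0.9] jaw deg 106.45326607129638
top tgt px [302.43142754 269.28890121]
scene tgt px [306.83845678 181.83544695]
```

View pics/zs9.png

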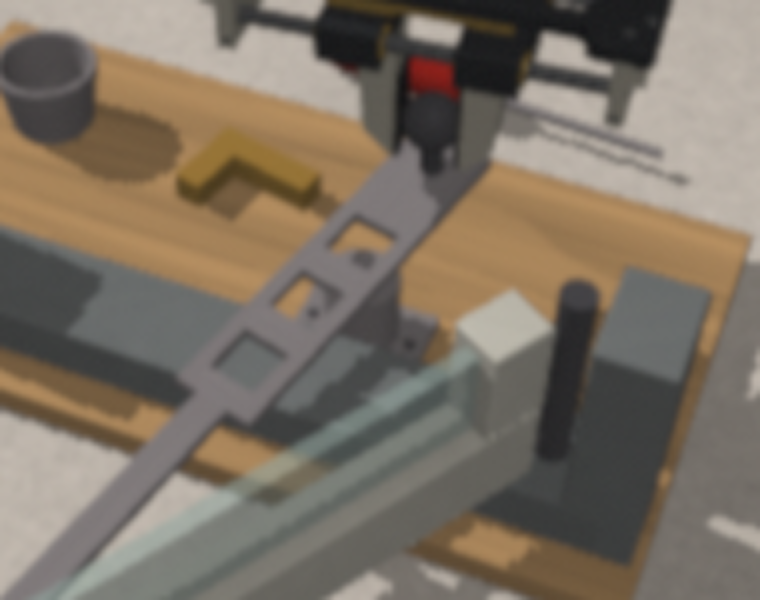

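View pics/zt9.png

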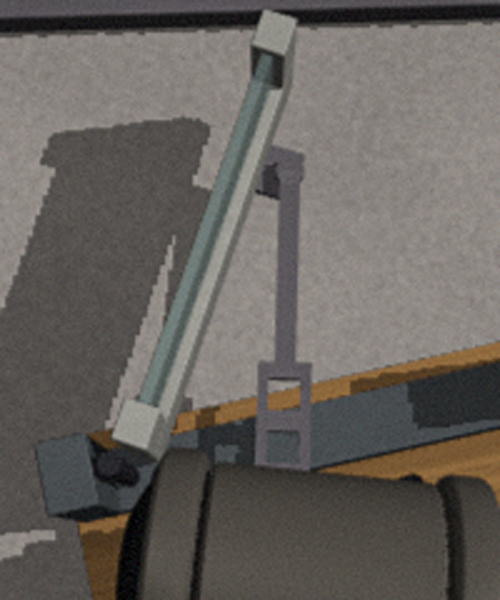

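The pin top shows through the end hole at zoom (362,258). I'll fit the bar pose again.

Run:
```python
from fit import *
P=pickle.load(open('p9.pkl','rb'));s,t=P['scene'],P['top']
S=lambda x,y:np.array((200+x/4,150+y/4));T=lambda x,y:np.array((190+x/2.5,40+y/2.5))
obs=[(s,S(362,241),.26,.003),(s,S(307,299),.22,.003),(s,S(249,360),.18,.003),(s,S(433,121),.315,.033),(t,T(284,396),.18,.003)]
p,r=fit(obs,[.79,0,np.pi,.1]);print(p,np.round(r,1))
print('knob',bar(p,.315,.033),'hole',bar(p,.26,0),'level hole',bar([*p[:3],0],.26,0),'level knob',bar([*p[:3],0],.315,.033))
print('pin ray@.078',onz(s,S(361,257),.078))
```

```text
[0.79550772 0.01166121 3.08894075 0.06963932] [-0.1  0.   0.1 -0.3  0.2 -0.5 -0.1  0.5 -0.2 -0.2]
knob [0.48399975 0.02807786 0.11983867] hole [0.53649735 0.02531121 0.08309159] level hole [0.53586802 0.02534437 0.065     ] level knob [0.48094424 0.02823889 0.098     ]
pin ray@.078 [0.53860469 0.02651344 0.078     ]
```

Emit:
{"fn": "servo_tool", "kwargs": {
  "targets": "-3 -1 0 0; -1 0 0 0; 1 0 7 0; 1 0 7 0; 1 0 6 0; 0 0 1 0; 0 0 0 0"
}}

```text
time: 9.52
tool_pos: [0.4864, 0.0268, 0.0985]
tool_rot: [3.123, -0.004, -2.854]
contact_force: [-2.4, 1.1, 0.1]
opening: 0.0266
```

```bash
python3 look.py 10 .484 .0275 .098 top scene
python3 - <<'E'
import pickle,cv2,numpy as np
P=pickle.load(open('p10.pkl','rb'))
cv2.imwrite('pics/zs10.png',cv2.resize(P['scene']['color'][150:300,200:390],None,fx=4,fy=4,interpolation=2)[:,:,::-1])
E
```

```text
9.525 [0.4864 0.0268 0.0985] [ 3.123 -0.004 -2.854] [-2.4  1.1  0.1] 0.0265517456857506 [-0.11  0.45  1.81  0.02  0.9  -1.98]
shift mm [2.1 1.3 0.6] jaw deg 106.44937077487157
top tgt px [302.09934437 270.86861154]
scene tgt px [307.19140301 189.34022542]
```

View pics/zs10.png

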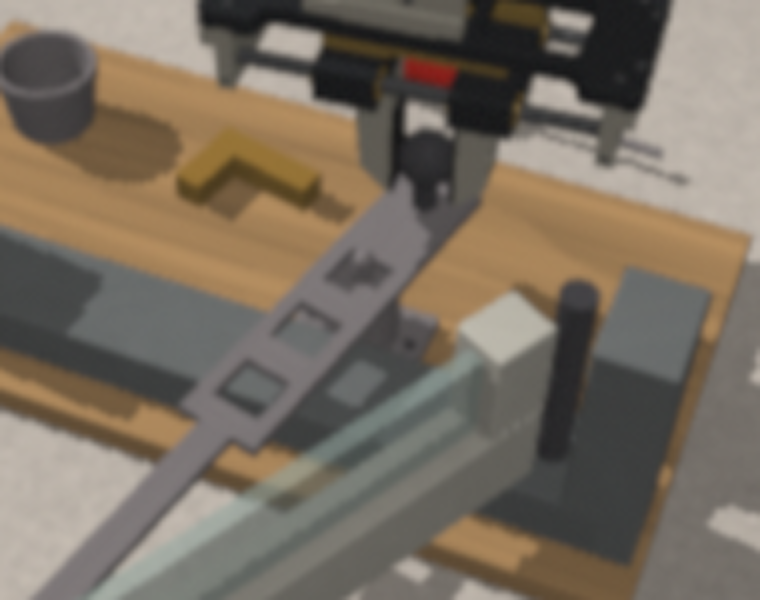

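The pin is in the end hole and the bar is down (hole at zoom 360,270). I'll release and retreat straight up.

Emit:
{"fn": "servo_tool", "kwargs": {
  "targets": "0 0 0 0; 0 0 0 0; 0 0 0 0; 0 0 0 0",
  "hand": 0.75
}}

```text
time: 10.12
tool_pos: [0.488, 0.0266, 0.0995]
tool_rot: [3.124, -0.0, -2.855]
contact_force: [-0.3, 0.6, -0.5]
opening: 0.0618
```

Emit:
{"fn": "servo_tool", "kwargs": {
  "targets": "0 0 -20 0; 0 0 -30 0; 0 0 -30 0; 30 0 -30 0; 50 0 0 0; 50 0 0 0; 0 0 0 0"
}}

```text
time: 11.0
tool_pos: [0.3611, -0.0129, 0.2131]
tool_rot: [3.126, 0.001, -2.854]
contact_force: [0.7, -0.1, 0.1]
opening: 0.0686
```

```bash
python3 look.py 11 .484 .0275 .098 top scene
python3 - <<'E'
import pickle,cv2,numpy as np
P=pickle.load(open('p11.pkl','rb'))
cv2.imwrite('pics/zs11.png',cv2.resize(P['scene']['color'][150:300,200:390],None,fx=4,fy=4,interpolation=2)[:,:,::-1])
cv2.imwrite('pics/zt11.png',cv2.resize(P['top']['color'][180:300,240:380],None,fx=5,fy=5,interpolation=2)[:,:,::-1])
E
```

```text
11.0 [ 0.3611 -0.0129  0.2131] [ 3.126e+00  1.000e-03 -2.854e+00] [ 0.7 -0.1  0.1] 0.0686263217710629 [-0.26  0.07  1.96  0.02  1.12 -2.13]
shift mm [-129.1    2.1  115.4] jaw deg 106.47392874376847
top tgt px [302.09934437 270.86861154]
scene tgt px [307.19140301 189.34022542]
```

View pics/zs11.png

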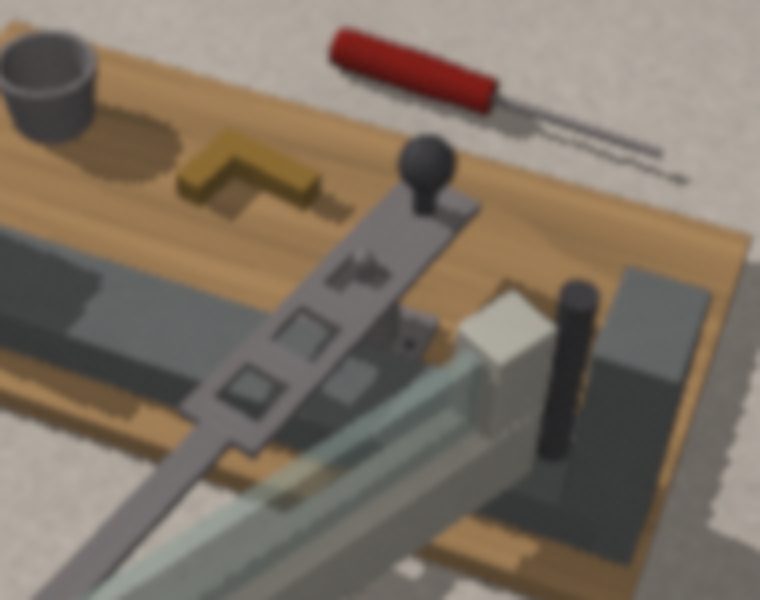

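View pics/zt11.png

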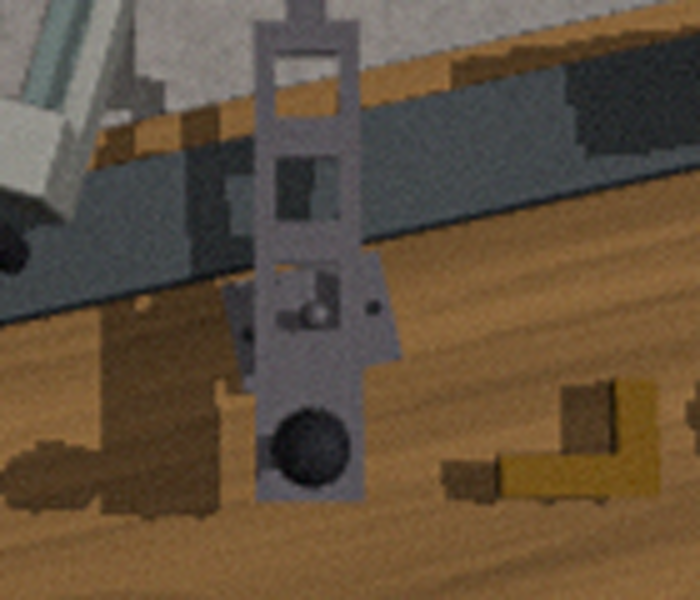

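Pin in the end hole, at (316,313) in the top zoom with the hole centre about (307,295). I'll fit the final pose.

Run:
```python
from fit import *
P=pickle.load(open('p11.pkl','rb'));s,t=P['scene'],P['top']
S=lambda x,y:np.array((200+x/4,150+y/4));T=lambda x,y:np.array((240+x/5,180+y/5))
obs=[(s,S(306,333),.22,.003),(s,S(252,389),.18,.003),(s,S(427,163),.315,.033),(t,T(307,86),.18,.003),(t,T(307,189),.22,.003),(t,T(307,296),.26,.003),(t,T(312,447),.315,.033)]
p,r=fit(obs,[.79,0,np.pi,.02]);print(p,np.round(r,1))
print('hole',bar(p,.26,0),'knob',bar(p,.315,.033))
print('pin',onz(t,T(316,313),.078))
k=tri([(s,S(427,163)),(t,T(312,447))]);print('knob tri',k)
```

```text
[ 0.80126271  0.02166997  3.12348853 -0.00699935] [-0.1 -0.3 -0.2  0.1 -0.3  0.1 -0.2 -0.3 -0.1  0.2  0.1  0.1 -0.3  0.2]
hole [0.54131168 0.02637667 0.06318018] knob [0.4860911  0.0273765  0.09579441]
pin [0.53457464 0.02370786 0.078     ]
knob tri [0.48623611 0.0273696  0.09615024]
```

```bash
python3 -c "
from cell import robot
print(robot.hand_in())"
```

```text
the job is handed in; nothing more can be done
None
```

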